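# Set the telescoping hold-down on a pastry filling station

## Task

Clamp the tray of tartlets for filling: twist the red handle of the telescoping column anticlockwise to unlock it, slide the column down until its sprung rubber foot presses lightly (about 5 newtons, never more than 15) on the white pad in the middle of the tray, then twist the handle back until it is locked in line with the arm, and let go. The column must stay down, with the foot still pressing lightly, and the bowl, jar and tart ring must be left where they are.

Things in the scene. Friction and masses are not known exactly. Their poses are not given: they have to be found in the camera images.
- station: Filling station fixed to the bench: aluminium base plate 270 x 200 x 12 mm, a steel post at its -x end (x -144 to -112, y +-25, 177 mm high) and a level arm along its x axis to a black sleeve (radius 22 mm, 136 to 186 mm above the bench) through which the upright column slides. Origin: on the bench, on the column's axis; its z is up, its x points from the post along the arm. The bench is at z = 0.
- handle_grip (a point): Centre of the red bar handle on top of the column, on the column's axis. The bar is 64 mm long, 14 mm wide and 28 mm high (upright sides, top 14 mm above this point), along this point's x axis. It stands 285 mm above the bench at column value 0 and goes down with the column. Free all round and above; below it is only the column (a collar of radius 14 mm right under the bar, then a tube of radius 12 mm) down to the sleeve's top at 186 mm.
- handle (a joint): Twist, rad: 0 = fully locked, at its stop, bar in line with the arm (station x); grows anticlockwise from above to 1.35 (stop). Below about 0.6 a cam wedges the column: it turns stiffly (up to 0.4 N m) and the column holds about 20 N; above 0.6 it turns easily and the column is loose. Unlocked above 0.9, locked below 0.2. Let go while straining on the stop, the bar can flick back a little.
- column (a joint): How far the column is slid down, m: 0 at the top, 0.07 at most. Unlocked and let go, a counterbalance pushes it up to the top with 4 to 6 N (friction 1.5 N).
- foot: Black rubber foot, a disc of radius 17 mm and 8 mm thick under the column; origin at the centre of its underside, 105 mm above the bench at column value 0 with the foot free. It is on a spring: it gives up to 8 mm upwards into the column, 2.5 N per mm.
- tray: Tray under the foot, fixed on the station: grey riser, steel tray 176 x 146 mm with six orange tartlets and, on the column's axis, a white pad of radius 24 mm that the foot lands on. Origin: centre of the riser's underside, 12 mm above the bench. The riser's thickness differs every time and this pose does not show it: the pad's top is 50 to 74 mm above the bench. The tartlets stand at most 3 mm above the pad.
- bowl: Bystander, loose: steel bowl, rim radius 50 mm, 50 mm high; origin at the centre of its underside.
- jar: Bystander, loose: amber glass jar, radius 30 mm, 85 mm high; origin at the centre of its underside.
- tart_ring: Bystander, loose: steel tart ring, outer radius 40 mm, 22 mm high; origin at the centre of its underside.

How it is judged:
By the outcome, as a careful person would: the job done as asked, in the order asked, and still so for the second after the job is handed in, with the robot touching nothing.
It also fails if it takes over 67 s, if anything falls off the work surface, if the arm or the gripper's body presses on something with over 40 N, if the wrist force passes 120 N, or if a joint passes its speed limit or range.

## Robot

A 7-joint arm with a two-finger parallel gripper is mounted at the origin on the work surface. World frame = base frame: x ahead of the robot, y to its left, z up, the work surface at z = 0. Lengths are in m, angles in rad, forces in N, time in s.
With the tool pointing down it reaches from about 0.35 to 0.9 m from the base axis. Payload 8.1 kg.
Tool frame: the origin (TCP) lies midway between the tips of the shut fingers; the grasp point (between the pads) lies 19 mm behind it; x points along the fingers, z is the direction in which the jaws open and shut, and the axes are right-handed (so a half turn about x gives the same grasp; the last joint's range is limited). The gripper opens to 92 mm and grips with 3 to 60 N. Pads are 19 mm wide; open, the fingers measure 130 mm over their backs; the gripper's body (75 mm by 190 mm) begins 47 mm behind the grasp point.
Start: joints at [-1.324, 0.434, 0.025, 1.573, -0.012, 1.134, -0.075], TCP at [0.214, 0.587, 0.227] pointing down, gripper open.
Joint ranges: [-2.62, 2.62], [-0.44, 2.09], [-1.27, 1.32], [0.08, 2.57], [-1.32, 4.46], [0.12, 2], [-2.74, 2.74]. Speed limits (rad/s): [2.22, 2.22, 3.01, 3.01, 3.14, 3.14, 3.14].

## Interface

Orientations are given as a rotation vector (axis times angle).
In Python, from cell import arm, optics, finder gives the robot as it stands.
- The arm moves only by the tool send_rows, never from a script. Its argument "rows" is a list that holds one entry, the list of rows, each a list of 7 numbers: the shift along the tool's x, y, z in mm, then the turn, a rotation vector about the tool's x, y, z in degrees, then the opening in per cent of the stroke, from 0 (shut) to 100 (fully open). A call has exactly 8 rows; each row is the pose to reach, as a shift and turn from the pose commanded when the call began, along the tool's axes at that moment; what a row does not reach only later rows make up. A row lasts 1/10 s, in which the tool goes at most 50 mm and 8.59 degrees, less where a joint would pass 70% of its speed; a pose out of reach is approached as far as the arm can. A call with a gripper value outside its range is refused whole. The fingers move at their own pace and stop on an object; "grip_force" is the grip in N (left out, the last holds). Time passes only in rows, so rows that repeat a pose let the fingers close, or fill a call up. It gives the time, the measured TCP pose, the force and the opening at its end, in the units of the state.
- arm.observe(): the state, without advancing time (a new reading comes with each control period).
- optics.get_image(name): name is "side" or "top"; returns (picture, depth): 400x640x3 uint8, red, green, blue; 400x640 float32, m along the optical axis (not along the pixel's ray), 0 where there is no reading.
- optics.get_calibration(name): a dict with "camera_matrix" (3x3 intrinsics, pixels), "position" and "orientation" of the camera in the world. Camera axes: x right, y up, looking along -z (the intrinsics and any distortion apply to the point x, -y, -z); pixel columns grow to the right and rows downward; lengths in m; the calibration is good to about 2 mm. A picture is of the moment at which its call begins. get_calibration takes no time and is no camera call.
- arm.sign_off(): hands the job in, once; it reports no verdict.
Trained networks look in the newest picture that a camera, given by its name, has taken for a name from the list of things; names that differ only in an ending like _2 or _b are one class to them, and where a whole thing is asked for, a point or a joint stands for the part that bears it (a point fixed in the world has none). Each returns a list of dicts, best first, with "confidence" (0 to 1); they miss things now and then, are a little off and sometimes report something else, mostly with a low value. They report only what shows in the picture. A call takes as long as a camera call.
- finder.search_frame(camera, thing): "bbox" ([left, top, width, height] in pixels, round what is visible of it).
- finder.regions_of(camera, thing): "region" (400x640 bool, what is visible of it) and "bbox" ([left, top, width, height] in pixels, round what is visible of it).
- finder.place_of(camera, thing): "xy" ([column, row] in pixels: a listed point, or the origin of a listed thing).
The state is a dict: "clock": time; "joints": joint angles; "dq": joint speeds; "joint_efforts": joint torques, N m; "position": TCP position; "ee_rot": TCP orientation; "force": force on the tool from outside, world axes, zero at the start; "ft_torque": the same for the moment, N m; "width": opening from 0.0 (shut) to 1.0 (fully open).
Only numpy, scipy, OpenCV 4.12 (cv2) and the standard library are available. Lean on these libraries where they do the work, as an engineer would, in place of code of your own. Each camera call takes 0.05 s, during which the arm holds its last target.

## Working session

There is one attempt and no reset: what is moved stays moved. The work goes in short steps, Python scripts to look and compute and a tool call to move; the robot and the scene stay as the last step left them, time stands still between calls to the robot, and variables do not carry over. Pictures are saved under pics/ and viewed, and the job is handed in when it is done.

Besides the shell and the picture viewer there is one more tool, called by a JSON object that holds its "name" and its "arguments", one argument or row to a line. send_rows: Moves the arm, as the interface text tells. Its arguments: {"type":"object","properties":{"rows":{"type":"array"},"grip_force":{"type":"number"}},"required":["rows"]}

```bash
ls; mkdir -p pics; cat > h.py <<'E'
import numpy as np, cv2
from scipy.spatial.transform import Rotation as R
from cell import arm, optics, finder
def cal(n):
    c=optics.get_calibration(n); o=np.array(c["orientation"],float)
    M=R.from_rotvec(o).as_matrix() if o.shape==(3,) else (o if o.shape==(3,3) else None)
    return np.array(c["camera_matrix"]),np.array(c["position"]),M,c
def ray(n,uv):
    K,p,M,c=cal(n)
    d=np.linalg.inv(K)@np.array([uv[0],uv[1],1.]); d=M@np.array([d[0],-d[1],-d[2]])
    return p,d   # depth-scaled: p+d*depth
def proj(n,X):
    K,p,M,c=cal(n); q=M.T@(np.array(X)-p); q=K@np.array([q[0],-q[1],-q[2]]); return q[:2]/q[2]
def tri(a,b):
    (p,d),(q,e)=a,b
    A=np.stack([d,-e],1); t=np.linalg.lstsq(A,q-p,rcond=None)[0]
    x,y=p+d*t[0],q+e*t[1]; return (x+y)/2,np.linalg.norm(x-y)
def save(n,f,box=None,s=1):
    im,dp=optics.get_image(n); i=im[:,:,::-1]
    if box: i=i[box[1]:box[3],box[0]:box[2]]
    cv2.imwrite('pics/'+f,cv2.resize(i,None,fx=s,fy=s,interpolation=cv2.INTER_CUBIC)); return im,dp
E
python3 - <<'E'
from h import *
for n in("side","top"): print(cal(n)[3]); save(n,n+'0.png')
s=arm.observe(); print({k:np.round(v,3) for k,v in s.items()})
for t in("handle_grip","station","tray","foot","bowl","jar","tart_ring"):
    r={n:finder.place_of(n,t) for n in("side","top")}
    for n in r: print(t,n,[(np.round(x["xy"],1),round(x["confidence"],2)) for x in r[n][:2]])
    try: print(tri(ray("side",r["side"][0]["xy"]),ray("top",r["top"][0]["xy"])))
    except Exception as e: print(e)
E
```

```text
pics
{'camera_matrix': array([[489.24155688,   0.        , 311.49691982],
       [  0.        , 489.24155688, 204.89602209],
       [  0.        ,   0.        ,   1.        ]]), 'position': array([ 0.52665998, -0.87343848,  0.79160616]), 'orientation': array([ 1.0131729 , -0.05028468, -0.10964074])}
{'camera_matrix': array([[488.96541131,   0.        , 322.02989503],
       [  0.        , 488.96541131, 193.64063674],
       [  0.        ,   0.        ,   1.        ]]), 'position': array([0.41263274, 0.05849944, 1.47628766]), 'orientation': array([ 0.11908233, -0.11106985, -1.56453047])}
{'clock': np.float64(0.1), 'joints': array([-1.324,  0.435,  0.025,  1.574, -0.012,  1.134, -0.075]), 'dq': array([-0.001, -0.002, -0.   , -0.002, -0.001, -0.001, -0.   ]), 'joint_efforts': array([ 3.0000e-03, -6.6912e+01,  9.8800e-01, -3.1514e+01, -6.1000e-02,
        3.7000e-02,  0.0000e+00]), 'position': array([0.214, 0.587, 0.226]), 'ee_rot': array([-0.949,  1.356,  0.947]), 'force': array([-0.204, -0.882,  0.156]), 'ft_torque': array([ 0.013, -0.015, -0.057]), 'width': np.float64(1.001)}
handle_g
[... 474 characters left out ...]
18484  , 0.01919524]), np.float64(0.013591940728232691))
foot side [(array([292.6, 257.6]), 0.63)]
foot top []
list index out of range
bowl side [(array([299.7, 237.6]), 0.97)]
bowl top [(array([272. , 199.5]), 0.67)]
(array([0.61243167, 0.2184457 , 0.00419498]), np.float64(0.0017147428361136189))
jar side [(array([275.7, 356.7]), 0.8)]
jar top [(array([402.6, 229.9]), 0.84), (array([345.2, 156.6]), 0.38)]
(array([ 0.52347444, -0.17795721, -0.00687538]), np.float64(0.004444358159327474))
tart_ring side [(array([366.7, 291.4]), 0.79), (array([293.3, 260.9]), 0.4)]
tart_ring top [(array([345.3, 154.9]), 0.52)]
(array([ 0.75353139, -0.00531218, -0.00779153]), np.float64(2.5723817701837137e-05))
```

View pics/side0.png

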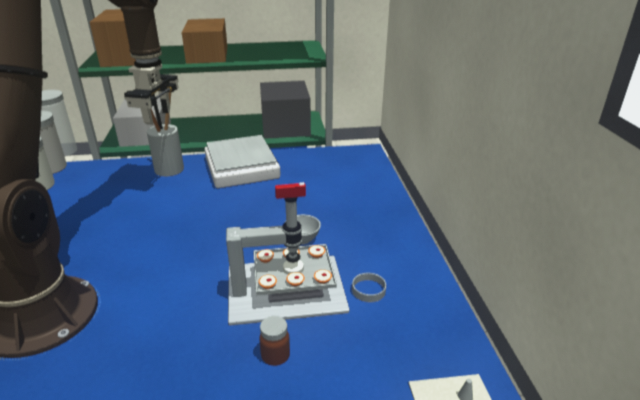

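View pics/top0.png

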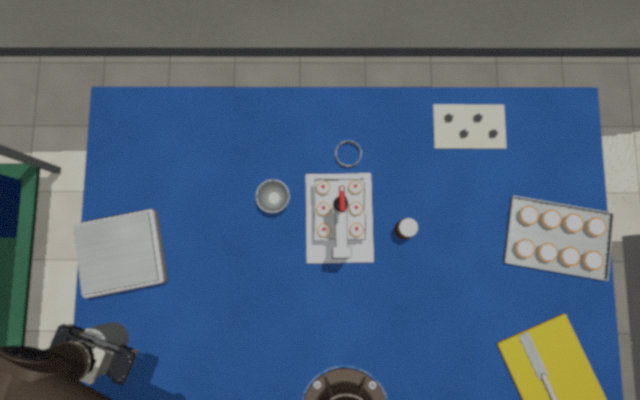

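```bash
python3 - <<'E'
from h import *
P={}
for n in("side","top"):
    im,d=optics.get_image(n)
    b=im.astype(int)
    m=(b[...,0]>120)&(b[...,1]<70)&(b[...,2]<70)
    k,l,st,_=cv2.connectedComponentsWithStats(m.astype(np.uint8))
    i=1+np.argmax(st[1:,4]); print(n,st[i])
    vs,us=np.nonzero((l==i)&(d>0))
    pts=np.array([np.add(*[a if j==0 else a*d[v,u] for j,a in enumerate(ray(n,(u,v)))]) for u,v in zip(us,vs)])
    print(np.percentile(pts[:,2],[2,50,98]))
    top=pts[pts[:,2]>np.percentile(pts[:,2],98)-.006]
    c=top.mean(0); w,V=np.linalg.eigh(np.cov(top[:,:2].T)); a=V[:,1]
    pr=(top[:,:2]-c[:2])@V; print(c,np.degrees(np.arctan2(a[1],a[0])),np.ptp(pr,axis=0), 'mid',c[:2]+V@((pr.max(0)+pr.min(0))/2))
    cv2.imwrite(f'pics/{n}z.png',cv2.resize(im[130:300,200:420,::-1],None,fx=3.5,fy=3.5))
E
```

```text
side [276 184  29   6  83]
[0.28363238 0.28688404 0.28942185]
[0.57528003 0.01080561 0.28684988] -178.65813906877165 [0.01118429 0.05854814] mid [0.57930786 0.01268832]
top [339 193   7  18  72]
[0.26756787 0.28664504 0.29250926]
[0.56537656 0.01585819 0.28871849] -175.4585625800544 [0.01092916 0.04233262] mid [0.56878143 0.0157954 ]
```

View pics/topz.png

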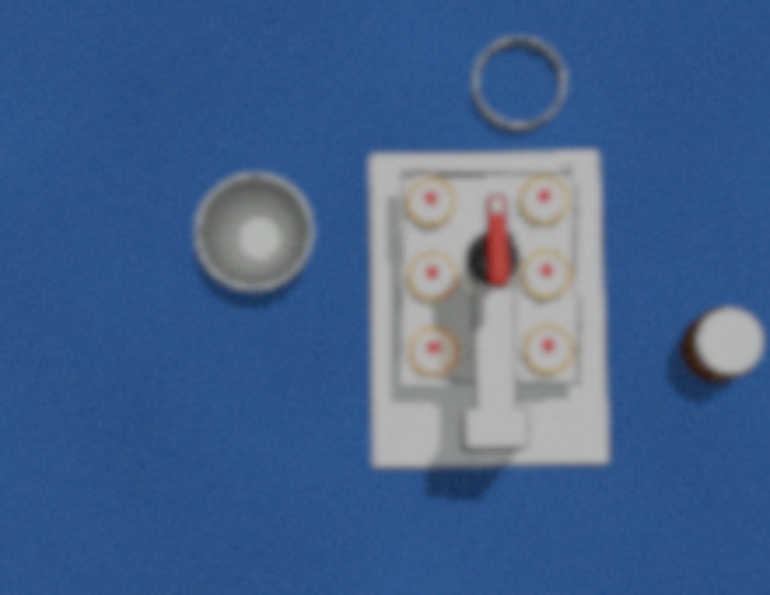

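View pics/sidez.png

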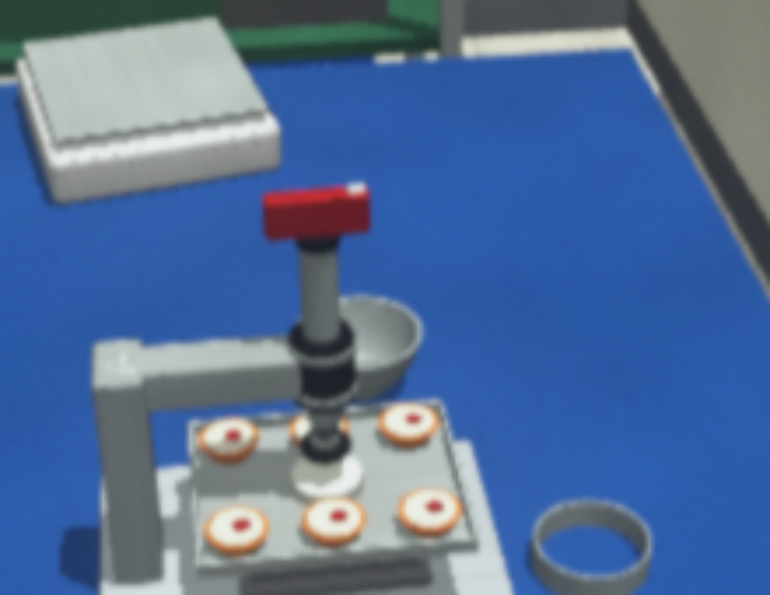

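```bash
python3 - <<'E'
from h import *
for n in("side","top"):
    im,d=optics.get_image(n)
    hsv=cv2.cvtColor(im,cv2.COLOR_RGB2HSV)
    m=((hsv[...,0]<8)|(hsv[...,0]>172))&(hsv[...,1]>150)&(hsv[...,2]>60)
    m[:, :270]=0; m[215:]=0; m[:,370:]=0
    if n=="side": m[198:]=0
    k,l,st,_=cv2.connectedComponentsWithStats(m.astype(np.uint8),connectivity=8)
    i=1+np.argmax(st[1:,4]); print(n,st[i])
    vs,us=np.nonzero(l==i)
    r=cv2.minAreaRect(np.stack([us,vs],1).astype(np.float32)); print(r)
    for v in range(vs.min(),vs.max()+1): print(v,us[vs==v].min(),us[vs==v].max())
# plate yaw from top
r=finder.regions_of("top","station")
print([(x["confidence"],x["bbox"]) for x in r])
g=r[0]["region"].astype(np.uint8)
c=max(cv2.findContours(g,0,2)[0],key=cv2.contourArea); rr=cv2.minAreaRect(c); print(rr)
B=cv2.boxPoints(rr)
W=[]
for p in B:
    o,dd=ray("top",p); t=(0.012-o[2])/dd[2]; W.append(o+dd*t)
W=np.array(W);print(W.round(4)); print(W.mean(0))
for i in range(4):
    e=W[(i+1)%4]-W[i]; print(np.linalg.norm(e),np.degrees(np.arctan2(e[1],e[0])))
E
```

```text
side [276 184  29  14 330]
((290.162109375, 190.44483947753906), (12.373777389526367, 28.484600067138672), 85.2363510131836)
184 293 298
185 281 304
186 276 304
187 276 304
188 276 304
189 276 304
190 276 304
191 276 304
192 276 304
193 277 304
194 277 304
195 277 300
196 277 296
197 285 286
top [339 192   6  19  89]
((341.5, 201.0), (18.0, 5.0), 90.0)
192 341 342
193 341 342
194 341 342
195 340 342
196 340 343
197 340 343
198 339 343
199 339 344
200 339 344
201 339 344
202 339 344
203 339 344
204 339 344
205 340 344
206 340 344
207 339 344
208 339 344
209 339 343
210 340 343
[(0.88, [304.1, 174.7, 71.5, 87.6])]
((339.3009338378906, 217.32899475097656), (90.75923919677734, 67.3843002319336), 88.15238952636719)
[[ 0.6921  0.121   0.012 ]
 [ 0.6994 -0.0841  0.012 ]
 [ 0.4256 -0.0897  0.012 ]
 [ 0.4185  0.1099  0.012 ]]
[0.5588997 0.0142725 0.012    ]
0.2052941654846753 -87.96990122646889
0.2737817537820991 -178.8279311008163
0.19977983016721015 92.03158965242011
0.27375990734184896 2.3261405215772064
```

```bash
python3 - <<'E'
from h import *
s=arm.observe(); M=R.from_rotvec(s["ee_rot"]).as_matrix(); print(M.round(3)); print("t",s["clock"])
for uv in((341.4,186),(343,211.3),(341.5,201),(341.4,205)):
    o,d=ray("top",uv); print(uv,(o+d*(0.299-o[2])/d[2]).round(4))
# candidates: project bar box
for (x,y,yaw) in((.577,.015,2),(.577,.013,2),(.574,.014,2)):
    a=np.array([np.cos(np.radians(yaw)),np.sin(np.radians(yaw))]);b=np.array([-a[1],a[0]])
    for n in("top","side"):
        print(x,y,n,[proj(n,[*(np.array([x,y])+a*.032*i+b*.007*j),z]).round(1).tolist() for i in(-1,1) for j in(-1,1) for z in (.299,.271)])
E
```

```text
[[ 0.    -0.939  0.343]
 [ 0.     0.343  0.939]
 [-1.     0.     0.   ]]
t 1.05
(341.4, 186) [0.6054 0.0177 0.299 ]
(343, 211.3) [0.5434 0.0139 0.299 ]
(341.5, 201) [0.5685 0.0175 0.299 ]
(341.4, 205) [0.5588 0.0178 0.299 ]
0.577 0.015 top [[345.9, 210.5], [345.4, 211.8], [340.1, 210.7], [339.8, 212.0], [344.9, 184.5], [344.4, 186.3], [339.2, 184.7], [338.8, 186.5]]
0.577 0.015 side [[273.4, 183.2], [274.0, 194.9], [272.8, 179.9], [273.5, 191.5], [304.2, 180.7], [304.5, 192.3], [303.3, 177.4], [303.6, 189.0]]
0.577 0.013 top [[346.7, 210.5], [346.2, 211.8], [340.9, 210.7], [340.6, 212.0], [345.7, 184.5], [345.2, 186.3], [340.0, 184.7], [339.6, 186.5]]
0.577 0.013 side [[273.4, 183.6], [274.1, 195.4], [272.9, 180.4], [273.5, 192.0], [304.3, 181.1], [304.6, 192.8], [303.4, 177.9], [303.6, 189.5]]
0.574 0.014 top [[346.3, 211.8], [345.8, 213.0], [340.5, 212.0], [340.2, 213.2], [345.3, 185.7], [344.8, 187.5], [339.6, 185.9], [339.2, 187.7]]
0.574 0.014 side [[271.9, 183.5], [272.6, 195.2], [271.4, 180.2], [272.1, 191.9], [302.8, 181.0], [303.1, 192.7], [301.9, 177.8], [302.2, 189.4]]
```

```bash
python3 - <<'E'
from h import *
for n,b in(("top",(320,175,365,225)),("side",(265,175,320,275))):
    im,d=optics.get_image(n); 
    cv2.imwrite(f'pics/{n}zz.png',cv2.resize(im[b[1]:b[3],b[0]:b[2],::-1],None,fx=10 if n=="top" else 6,fy=10 if n=="top" else 6,interpolation=cv2.INTER_NEAREST))
E
```

```text
(no output)
```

View pics/topzz.png

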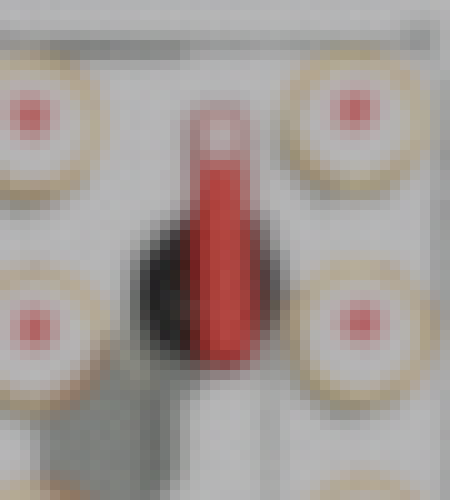

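View pics/sidezz.png

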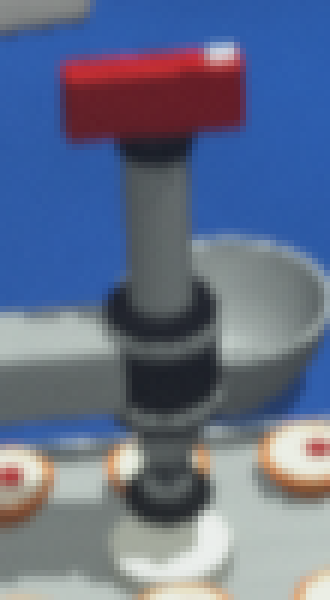

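{"name": "send_rows", "arguments": {
  "rows": [
    [[-45, 0, 0, 6, 0, 0, 100], [-90, -28, -21, 13, 0, 0, 100], [-130, -56, -42, 20, 0, 0, 100], [-140, -84, -63, 26, 0, 0, 100], [-140, -115, -87, 33, 0, 0, 100], [-140, -147, -112, 40, 0, 0, 100], [-140, -180, -137, 46, 0, 0, 100], [-140, -212, -161, 52, 0, 0, 100]]
  ]
}}

```text
clock: 1.95
position: [0.3589, 0.3615, 0.367]
ee_rot: [-0.242, 1.557, 0.243]
force: [1.6, -0.1, -0.2]
width: 0.998
```

```bash
cat >> h.py <<'E'
def st(tx=None,ty=None,tz=None,zaz=None):
    s=arm.observe(); M=R.from_rotvec(s["ee_rot"]).as_matrix(); p=np.array(s["position"])
    print("t",round(float(s["clock"]),2),"p",p.round(4),"zaz",np.degrees(np.arctan2(M[1,2],M[0,2])).round(2),"xdown",M[:,0].round(3),"F",np.round(s["force"],2),"T",np.round(s["ft_torque"],2),"w",round(float(s["width"]),3)); print("q",np.round(s["joints"],2))
    if tx is not None: print("tool mm",(M.T@(np.array([tx,ty,tz])-p)*1000).round(1),"turn x",-(zaz-np.degrees(np.arctan2(M[1,2],M[0,2]))))
E
python3 -c "
from h import *
st(.577,.0165,.366,-88)"
```

```text
t 1.95 p [0.3589 0.3615 0.367 ] zaz 17.7 xdown [ 0.     0.001 -1.   ] F [ 1.58 -0.1  -0.23] T [-0.06 -0.02  0.  ] w 0.998
q [-1.14  0.15  0.3   1.63 -0.04  1.37 -0.53]
tool mm [   0.9 -395.   102.9] turn x 105.7001483027826
```

{"name": "send_rows", "arguments": {
  "rows": [
    [[0, -40, 10, 6, 0, 0, 100], [0, -85, 22, 13, 0, 0, 100], [0, -130, 34, 20, 0, 0, 100], [0, -175, 45, 26, 0, 0, 100], [0, -220, 57, 33, 0, 0, 100], [0, -262, 68, 40, 0, 0, 100], [0, -304, 79, 47, 0, 0, 100], [0, -345, 90, 53, 0, 0, 100]]
  ]
}}

```text
clock: 2.75
position: [0.5508, 0.0611, 0.367]
ee_rot: [0.483, 1.516, -0.482]
force: [-0.3, 0.7, -0.5]
width: 0.996
```

```bash
python3 -c "
from h import *
st(.577,.0165,.366,-88)"
```

```text
t 2.75 p [0.5508 0.0611 0.367 ] zaz -35.32 xdown [ 0.001  0.    -1.   ] F [-0.26  0.71 -0.48] T [-0.07  0.08  0.01] w 0.996
q [-0.71  0.25  0.66  1.55 -0.16  1.39 -0.65]
tool mm [  1.  -21.3  47.1] turn x 52.68178876047682
```

{"name": "send_rows", "arguments": {
  "rows": [
    [[0, -3, 7, 7, 0, 0, 100], [0, -7, 15, 15, 0, 0, 100], [0, -11, 23, 23, 0, 0, 100], [0, -15, 31, 31, 0, 0, 100], [0, -18, 39, 39, 0, 0, 100], [0, -21, 47, 46, 0, 0, 100], [0, -21, 47, 52.5, 0, 0, 100], [0, -21, 47, 52.5, 0, 0, 100]]
  ]
}}

```text
clock: 3.55
position: [0.5766, 0.0185, 0.3666]
ee_rot: [1.179, 1.228, -1.179]
force: [-0.0, -0.0, 0.3]
width: 0.999
```

```bash
python3 - <<'E'
from h import *
st(.577,.0165,.275,-88)
save("side","side1.png",(230,60,390,220),4); save("top","top1.png",(270,140,420,260),5)
E
```

```text
t 3.55 p [0.5766 0.0185 0.3666] zaz -87.67 xdown [-0. -0. -1.] F [-0.02 -0.04  0.27] T [-0.04  0.17  0.01] w 0.999
q [-0.73  0.33  0.86  1.51 -0.25  1.42 -1.39]
tool mm [91.6  0.3  2. ] turn x 0.3284703685869772
```

View pics/side1.png

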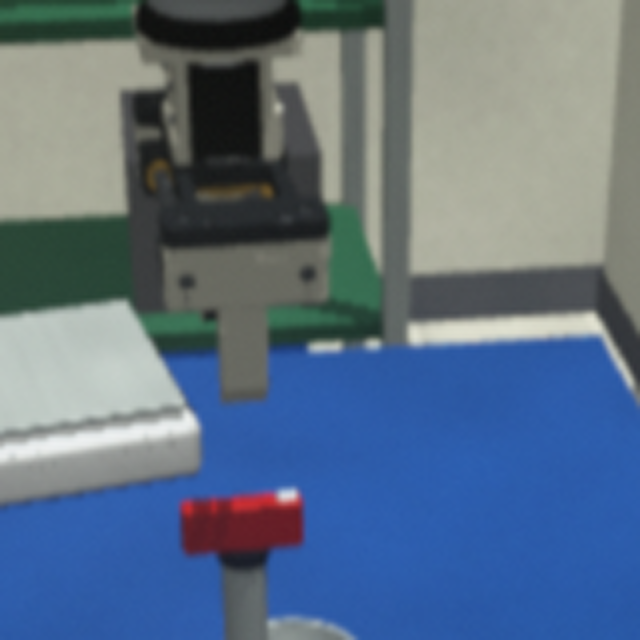

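View pics/top1.png

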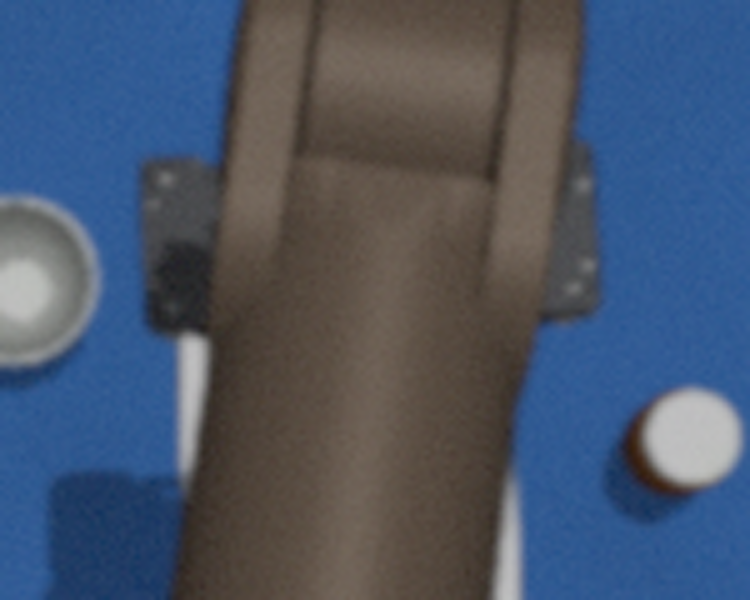

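```bash
python3 - <<'E'
from h import *
for dx in(-.0095,.0095):
  for y in(-.0275,-.0465):print(proj("side",[.5766+dx,y,.3666]).round(1))
print(proj("side",[.577,.0165,.285]),proj("side",[.577,.0165,.271]))
E
```

```text
[283.8 160.5]
[284.5 165. ]
[293.7 159.9]
[294.5 164.4]
[288.6608877  185.79282236] [288.8838773  191.57033977]
```

{"name": "send_rows", "arguments": {
  "rows": [
    [[15, 0, 2, 0, 0, 0, 100], [35, 0, 2, 0, 0, 0, 100], [55, 0, 2, 0, 0, 0, 100], [70, 0, 2, 0, 0, 0, 100], [80, 0, 2, 0, 0, 0, 100], [86, 0, 2, 0, 0, 0, 100], [90, 0, 2, 0, 0, 0, 100], [90, 0, 2, 0, 0, 0, 100]]
  ]
}}

```text
clock: 4.45
position: [0.5767, 0.0166, 0.2767]
ee_rot: [1.177, 1.229, -1.177]
force: [-0.7, -0.7, 0.1]
width: 1.002
```

```bash
python3 - <<'E'
from h import *
st(.577,.0165,.275,-88)
save("side","side2.png",(230,100,390,260),4); save("top","top2.png",(270,140,420,260),5)
E
```

```text
t 4.45 p [0.5767 0.0166 0.2767] zaz -87.52 xdown [ 0.  0. -1.] F [-0.73 -0.74  0.05] T [-0.06  0.21  0.01] w 1.002
q [-0.71  0.39  0.83  1.67 -0.3   1.22 -1.34]
tool mm [1.7 0.3 0.1] turn x 0.48125578151868353
```

View pics/side2.png

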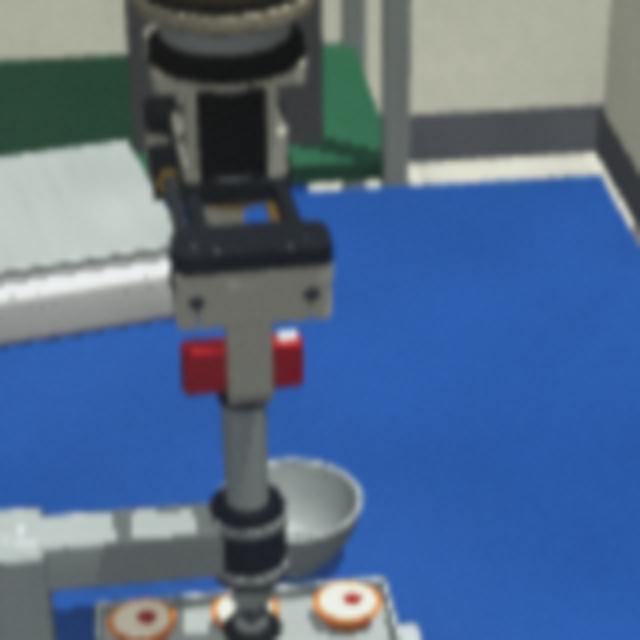

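{"name": "send_rows", "arguments": {
  "rows": [
    [[0, 0.5, 0, 0, 0, 0, 50], [0, 0.5, 0, 0, 0, 0, 30], [0, 0.5, 0, 0, 0, 0, 10], [0, 0.5, 0, 0, 0, 0, 5], [0, 0.5, 0, 0, 0, 0, 5], [0, 0.5, 0, 0, 0, 0, 5], [0, 0.5, 0, 0, 0, 0, 5], [0, 0.5, 0, 0, 0, 0, 5]]
  ],
  "grip_force": 12
}}

```text
clock: 5.35
position: [0.5771, 0.0166, 0.2767]
ee_rot: [1.178, 1.229, -1.178]
force: [-0.2, 0.5, 0.6]
width: 0.356
```

```bash
python3 - <<'E'
from h import *
st(.577,.0165,.275,-88)
save("side","side3.png",(230,100,390,260),4)
E
```

```text
t 5.35 p [0.5771 0.0166 0.2767] zaz -87.55 xdown [ 0. -0. -1.] F [-0.23  0.48  0.58] T [-0.03  0.13 -0.01] w 0.356
q [-0.71  0.39  0.83  1.67 -0.3   1.22 -1.34]
tool mm [ 1.7 -0.2  0.1] turn x 0.4540344104919427
```

View pics/side3.png

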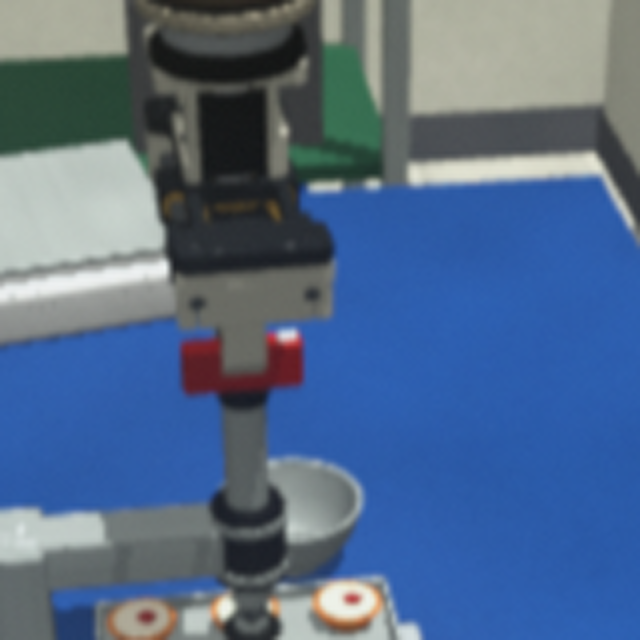

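Still closing (opening 0.356). Bar is nicely between the fingers; finger centred on column (both ~245 in crop).

{"name": "send_rows", "arguments": {
  "rows": [
    [[0, 0, 0, 0, 0, 0, 5], [0, 0, 0, 0, 0, 0, 5], [0, 0, 0, 0, 0, 0, 5], [0, 0, 0, 0, 0, 0, 5], [0, 0, 0, 0, 0, 0, 5], [0, 0, 0, 0, 0, 0, 5], [0, 0, 0, 0, 0, 0, 5], [0, 0, 0, 0, 0, 0, 5]]
  ]
}}

```text
clock: 6.2
position: [0.5772, 0.0154, 0.2768]
ee_rot: [1.178, 1.228, -1.179]
force: [0.8, -5.3, -0.3]
width: 0.15
```

```bash
python3 - <<'E'
from h import *
st(.577,.0165,.275,-88)
E
```

```text
t 6.2 p [0.5772 0.0154 0.2768] zaz -87.61 xdown [ 0.    -0.001 -1.   ] F [ 0.81 -5.27 -0.34] T [-1.26 -0.09  0.  ] w 0.15
q [-0.71  0.39  0.83  1.67 -0.3   1.22 -1.34]
tool mm [ 1.8 -0.1 -1.1] turn x 0.38534093392314617
```

{"name": "send_rows", "arguments": {
  "rows": [
    [[0, 0, 1, 0, 0, 0, 5], [0, 0, 1.3, 0, 0, 0, 5], [0, 0, 1.3, 0, 0, 0, 5], [0, 0, 1.3, 0, 0, 0, 5], [0, 0, 1.3, 0, 0, 0, 5], [0, 0, 1.3, 0, 0, 0, 5], [0, 0, 1.3, 0, 0, 0, 5], [0, 0, 1.3, 0, 0, 0, 5]]
  ],
  "grip_force": 45
}}

```text
clock: 7.0
position: [0.5772, 0.0153, 0.2767]
ee_rot: [1.178, 1.229, -1.178]
force: [-0.6, -3.9, 0.2]
width: 0.147
```

```bash
python3 - <<'E'
from h import *
st(.577,.0165,.275,-88)
E
```

```text
t 7.0 p [0.5772 0.0153 0.2767] zaz -87.54 xdown [-0.  0. -1.] F [-0.61 -3.85  0.21] T [-0.57  0.17 -0.01] w 0.147
q [-0.7   0.39  0.83  1.67 -0.3   1.22 -1.34]
tool mm [ 1.7 -0.1 -1.2] turn x 0.4560642837138147
```

{"name": "send_rows", "arguments": {
  "rows": [
    [[0, 0, 0.8, -3, 0, 0, 5], [0, 0, 0.8, -8, 0, 0, 5], [0, 0, 0.8, -13, 0, 0, 5], [0, 0, 0.8, -18, 0, 0, 5], [0, 0, 0.8, -23, 0, 0, 5], [0, 0, 0.8, -28, 0, 0, 5], [0, 0, 0.8, -32, 0, 0, 5], [0, 0, 0.8, -32, 0, 0, 5]]
  ]
}}

```text
clock: 7.8
position: [0.5778, 0.0148, 0.2772]
ee_rot: [0.756, 1.435, -0.754]
force: [0.6, -1.8, 3.1]
width: 0.149
```

```bash
python3 - <<'E'
from h import *
st(.577,.0152,.2767,-24)
save("side","side4.png",(230,100,390,260),4)
E
```

```text
t 7.8 p [0.5778 0.0148 0.2772] zaz -55.47 xdown [ 0.001  0.001 -1.   ] F [ 0.63 -1.78  3.14] T [-0.32 -0.06  0.1 ] w 0.149
q [-0.61  0.36  0.69  1.66 -0.24  1.21 -0.84]
tool mm [ 0.5 -0.4 -0.8] turn x -31.46753066665017
```

View pics/side4.png

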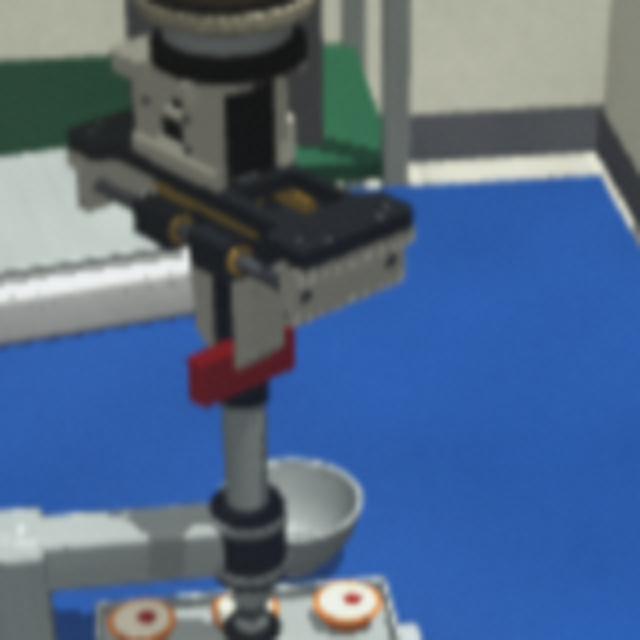

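{"name": "send_rows", "arguments": {
  "rows": [
    [[0, 0, 0, -5, 0, 0, 5], [0, 0, 0, -11, 0, 0, 5], [0, 0, 0, -17, 0, 0, 5], [0, 0, 0, -23, 0, 0, 5], [0, 0, 0, -29, 0, 0, 5], [0, 0, 0, -32, 0, 0, 5], [0, 0, 0, -32, 0, 0, 5], [0, 0, 0, -32, 0, 0, 5]]
  ]
}}

```text
clock: 8.65
position: [0.5781, 0.0145, 0.2773]
ee_rot: [0.325, 1.544, -0.324]
force: [4.0, -2.0, 6.1]
width: 0.143
```

```bash
python3 - <<'E'
from h import *
st(.577,.0152,.2767,-24)
save("side","side5.png",(230,100,390,260),4)
# estimate pad top in side/top via depth
import numpy as np
im,d=optics.get_image("side")
for uv in((287,268),(290,270),(295,270),(300,268),(286,265)):
    o,r=ray("side",uv); print(uv,im[uv[1],uv[0]],(o+r*d[uv[1],uv[0]]).round(4))
E
```

```text
t 8.65 p [0.5781 0.0145 0.2773] zaz -23.71 xdown [ 0.002  0.    -1.   ] F [ 3.96 -1.96  6.09] T [-0.64 -0.85  0.02] w 0.143
q [-0.53  0.34  0.56  1.65 -0.19  1.2  -0.34]
tool mm [ 0.6  0.2 -1.3] turn x 0.28766876762154325
(287, 268) [190 196 187] [0.5652 0.0041 0.076 ]
(290, 270) [213 219 212] [ 0.5716 -0.0025  0.0749]
(295, 270) [187 193 183] [ 0.5829 -0.0036  0.0746]
(300, 268) [233 236 233] [0.595  0.0024 0.0743]
(286, 265) [169 174 162] [0.5637 0.0158 0.0756]
```

View pics/side5.png

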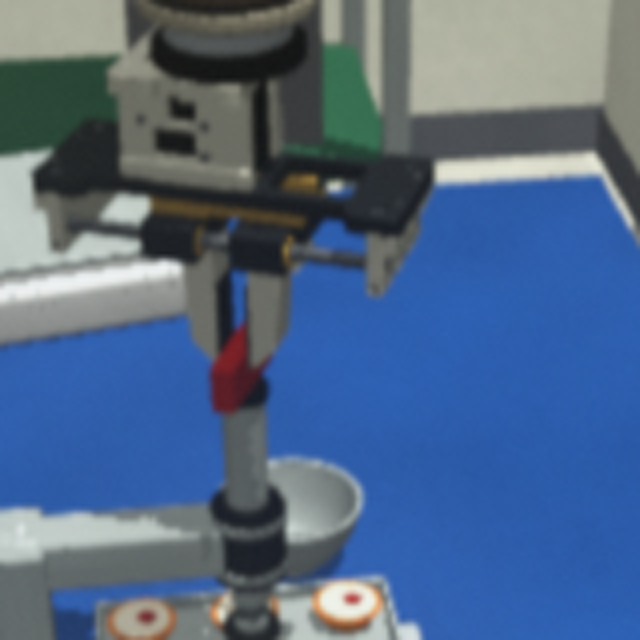

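{"name": "send_rows", "arguments": {
  "rows": [
    [[2, 0, 0, 0, 0, 0, 5], [6, 0, 0, 0, 0, 0, 5], [11, 0, 0, 0, 0, 0, 5], [16, 0, 0, 0, 0, 0, 5], [20, 0, 0, 0, 0, 0, 5], [23, 0, 0, 0, 0, 0, 5], [24, 0, 0, 0, 0, 0, 5], [24, 0, 0, 0, 0, 0, 5]]
  ]
}}

```text
clock: 9.55
position: [0.5782, 0.0145, 0.2541]
ee_rot: [0.325, 1.544, -0.323]
force: [1.2, -1.4, 12.8]
width: 0.146
```

```bash
python3 - <<'E'
from h import *
st(.577,.0152,.2767,-24)
save("side","side6.png",(250,180,350,280),6)
E
```

```text
t 9.55 p [0.5782 0.0145 0.2541] zaz -23.69 xdown [ 0.003  0.    -1.   ] F [ 1.24 -1.38 12.82] T [-0.62 -0.08 -0.02] w 0.146
q [-0.52  0.36  0.56  1.69 -0.2   1.15 -0.32]
tool mm [-22.6   0.2  -1.3] turn x 0.3148918070003397
```

View pics/side6.png

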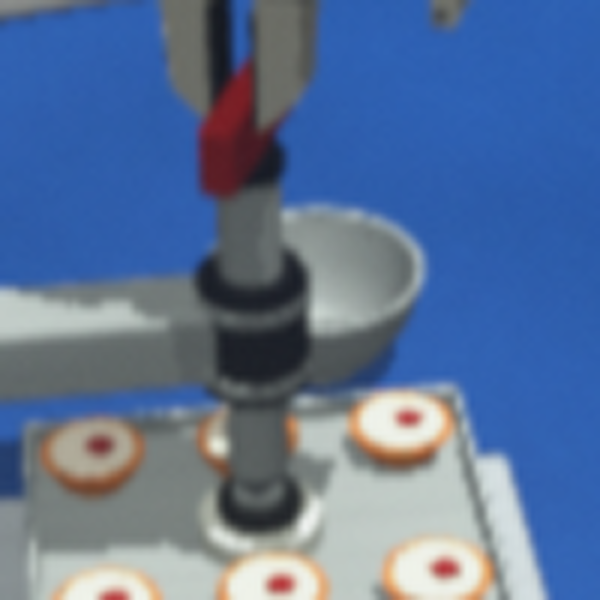

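{"name": "send_rows", "arguments": {
  "rows": [
    [[0, 0, 0, 0, 0, 0, 5], [0, 0, 0, 0, 0, 0, 5], [0, 0, 0, 0, 0, 0, 5], [0, 0, 0, 0, 0, 0, 5], [0, 0, 0, 0, 0, 0, 5], [0, 0, 0, 0, 0, 0, 5], [0, 0, 0, 0, 0, 0, 5], [0, 0, 0, 0, 0, 0, 5]]
  ]
}}

```text
clock: 10.4
position: [0.5782, 0.0144, 0.2542]
ee_rot: [0.325, 1.544, -0.323]
force: [0.4, -2.4, 13.2]
width: 0.146
```

```bash
python3 - <<'E'
from h import *
st()
E
```

```text
t 10.4 p [0.5782 0.0144 0.2542] zaz -23.69 xdown [ 0.003  0.    -1.   ] F [ 0.4  -2.39 13.17] T [-0.52 -0.09  0.01] w 0.146
q [-0.52  0.36  0.56  1.69 -0.2   1.15 -0.32]
```

{"name": "send_rows", "arguments": {
  "rows": [
    [[-1, 0, 0, 0, 0, 0, 5], [-2, 0, 0, 0, 0, 0, 5], [-3, 0, 0, 0, 0, 0, 5], [-4, 0, 0, 0, 0, 0, 5], [-4, 0, 0, 0, 0, 0, 5], [-4, 0, 0, 0, 0, 0, 5], [-4, 0, 0, 0, 0, 0, 5], [-4, 0, 0, 0, 0, 0, 5]]
  ]
}}

```text
clock: 11.2
position: [0.5782, 0.0145, 0.2576]
ee_rot: [0.325, 1.544, -0.324]
force: [3.4, -1.6, 7.8]
width: 0.145
```

```bash
python3 - <<'E'
from h import *
st()
E
```

```text
t 11.2 p [0.5782 0.0145 0.2576] zaz -23.68 xdown [ 0.002  0.    -1.   ] F [ 3.44 -1.55  7.82] T [-0.6  -0.57  0.04] w 0.145
q [-0.52  0.36  0.56  1.68 -0.2   1.16 -0.33]
```

{"name": "send_rows", "arguments": {
  "rows": [
    [[-3, 0, 0, 0, 0, 0, 5], [-6, 0, 0, 0, 0, 0, 5], [-9, 0, 0, 0, 0, 0, 5], [-10, 0, 0, 0, 0, 0, 5], [-10, 0, 0, 0, 0, 0, 5], [-8, 0, 0, 0, 0, 0, 5], [-6, 0, 0, 0, 0, 0, 5], [-6, 0, 0, 0, 0, 0, 5]]
  ]
}}

```text
clock: 12.0
position: [0.5781, 0.0144, 0.2631]
ee_rot: [0.324, 1.544, -0.324]
force: [4.9, -1.8, 4.1]
width: 0.144
```

```bash
python3 - <<'E'
from h import *
st()
E
```

```text
t 12.0 p [0.5781 0.0144 0.2631] zaz -23.66 xdown [ 0.002 -0.    -1.   ] F [ 4.93 -1.75  4.06] T [-0.63 -1.1   0.06] w 0.144
q [-0.52  0.35  0.56  1.67 -0.2   1.17 -0.33]
```

{"name": "send_rows", "arguments": {
  "rows": [
    [[0.5, 0, 0, 0, 0, 0, 5], [1, 0, 0, 0, 0, 0, 5], [1.5, 0, 0, 0, 0, 0, 5], [2, 0, 0, 0, 0, 0, 5], [2.5, 0, 0, 0, 0, 0, 5], [3, 0, 0, 0, 0, 0, 5], [3, 0, 0, 0, 0, 0, 5], [3, 0, 0, 0, 0, 0, 5]]
  ]
}}

```text
clock: 12.8
position: [0.5782, 0.0145, 0.2604]
ee_rot: [0.324, 1.544, -0.324]
force: [4.3, -2.1, 6.4]
width: 0.147
```

```bash
python3 - <<'E'
from h import *
st()
E
```

```text
t 12.8 p [0.5782 0.0145 0.2604] zaz -23.66 xdown [ 0.002 -0.    -1.   ] F [ 4.3  -2.13  6.36] T [-0.65 -0.95 -0.01] w 0.147
q [-0.52  0.35  0.56  1.68 -0.2   1.17 -0.33]
```

```bash
cat > ov.py <<'E'
from h import *
import sys
def overlay(src,out,items,b=(255,170,335,290),s=6,off=(0,0)):
    im=cv2.imread(src)[b[1]:b[3],b[0]:b[2]]; im=cv2.resize(im,None,fx=s,fy=s,interpolation=cv2.INTER_CUBIC)
    t=np.linspace(0,2*np.pi,60)
    for x,y,z,r,col in items:
        P=[((proj("side",[x+r*np.cos(a),y+r*np.sin(a),z])+np.array(off)-np.array(b[:2])+.5)*s) for a in t]
        cv2.polylines(im,[np.int32(P)],True,col,1)
    cv2.imwrite(out,im)
X,Y=.578,.0147
off=tuple(float(v) for v in sys.argv[3:5])
c=float(sys.argv[5]); pad=float(sys.argv[6])
overlay(sys.argv[1],'pics/'+sys.argv[2],[(X,Y,.186,.022,(0,255,255)),(X,Y,.136,.022,(0,255,255)),(X,Y,.271-c,.014,(0,255,0)),(X,Y,.105-c,.017,(0,0,255)),(X,Y,.113-c,.017,(0,0,255)),(X,Y,pad,.024,(255,0,255))],off=off)
E
python3 ov.py pics/side0.png o1.png 0 0 0 0.07
```

View pics/o1.png

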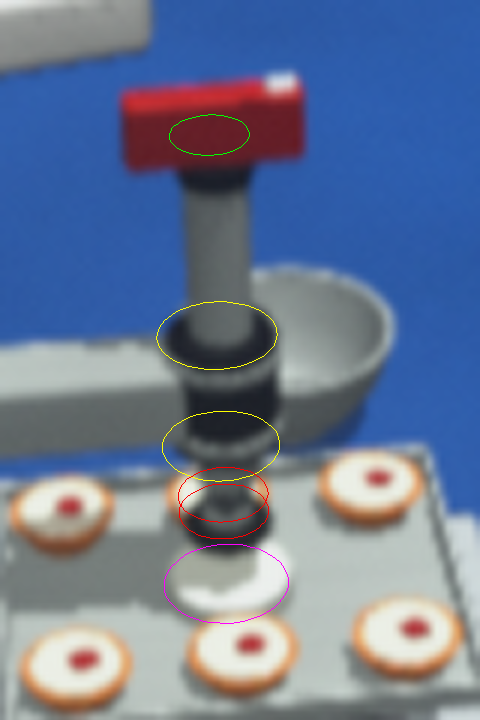

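{"name": "send_rows", "arguments": {
  "rows": [
    [[0.5, 0, 0, 0, 0, 0, 5], [1, 0, 0, 0, 0, 0, 5], [1.5, 0, 0, 0, 0, 0, 5], [1.5, 0, 0, 0, 0, 0, 5], [1.5, 0, 0, 0, 0, 0, 5], [1.5, 0, 0, 0, 0, 0, 5], [1.5, 0, 0, 0, 0, 0, 5], [1.5, 0, 0, 0, 0, 0, 5]]
  ]
}}

```text
clock: 13.6
position: [0.5781, 0.0145, 0.2589]
ee_rot: [0.324, 1.544, -0.324]
force: [4.9, -1.5, 5.9]
width: 0.149
```

{"name": "send_rows", "arguments": {
  "rows": [
    [[0.5, 0, 0, 0, 0, 0, 5], [1, 0, 0, 0, 0, 0, 5], [1.5, 0, 0, 0, 0, 0, 5], [1.5, 0, 0, 0, 0, 0, 5], [1.5, 0, 0, 0, 0, 0, 5], [1.5, 0, 0, 0, 0, 0, 5], [1.5, 0, 0, 0, 0, 0, 5], [1.5, 0, 0, 0, 0, 0, 5]]
  ]
}}

```text
clock: 14.4
position: [0.5781, 0.0144, 0.2575]
ee_rot: [0.324, 1.544, -0.324]
force: [4.5, -2.3, 6.7]
width: 0.144
```

```bash
python3 - <<'E'
from h import *
st()
save("side","side7.png")
E
python3 ov.py pics/side7.png o7.png 0 0 0.03 0.072
```

```text
t 14.4 p [0.5781 0.0144 0.2575] zaz -23.66 xdown [ 0.002 -0.    -1.   ] F [ 4.5  -2.33  6.66] T [-0.64 -0.79  0.02] w 0.144
q [-0.52  0.36  0.56  1.68 -0.2   1.16 -0.33]
```

View pics/o7.png

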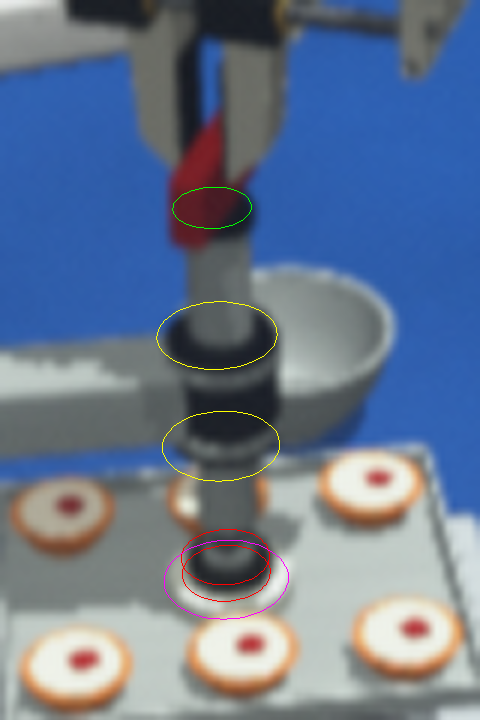

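{"name": "send_rows", "arguments": {
  "rows": [
    [[0.5, 0, 0, 0, 0, 0, 5], [1, 0, 0, 0, 0, 0, 5], [1, 0, 0, 0, 0, 0, 5], [1, 0, 0, 0, 0, 0, 5], [1, 0, 0, 0, 0, 0, 5], [1, 0, 0, 0, 0, 0, 5], [1, 0, 0, 0, 0, 0, 5], [1, 0, 0, 0, 0, 0, 5]]
  ]
}}

```text
clock: 15.25
position: [0.5782, 0.0144, 0.2566]
ee_rot: [0.324, 1.544, -0.323]
force: [3.2, -2.4, 8.6]
width: 0.15
```

{"name": "send_rows", "arguments": {
  "rows": [
    [[0.5, 0, 0, 0, 0, 0, 5], [1, 0, 0, 0, 0, 0, 5], [1, 0, 0, 0, 0, 0, 5], [1, 0, 0, 0, 0, 0, 5], [1, 0, 0, 0, 0, 0, 5], [1, 0, 0, 0, 0, 0, 5], [1, 0, 0, 0, 0, 0, 5], [1, 0, 0, 0, 0, 0, 5]]
  ]
}}

```text
clock: 16.05
position: [0.5782, 0.0144, 0.2558]
ee_rot: [0.324, 1.544, -0.323]
force: [2.5, -1.8, 9.6]
width: 0.142
```

```bash
python3 - <<'E'
from h import *
st()
E
```

```text
t 16.05 p [0.5782 0.0144 0.2558] zaz -23.66 xdown [ 0.002  0.    -1.   ] F [ 2.52 -1.8   9.6 ] T [-0.57 -0.49  0.04] w 0.142
q [-0.52  0.36  0.56  1.68 -0.2   1.16 -0.32]
```

{"name": "send_rows", "arguments": {
  "rows": [
    [[0.4, 0, 0, 0, 0, 0, 5], [0.8, 0, 0, 0, 0, 0, 5], [0.8, 0, 0, 0, 0, 0, 5], [0.8, 0, 0, 0, 0, 0, 5], [0.8, 0, 0, 0, 0, 0, 5], [0.8, 0, 0, 0, 0, 0, 5], [0.8, 0, 0, 0, 0, 0, 5], [0.8, 0, 0, 0, 0, 0, 5]]
  ]
}}

```text
clock: 16.85
position: [0.5782, 0.0145, 0.2553]
ee_rot: [0.324, 1.544, -0.323]
force: [1.9, -2.3, 11.9]
width: 0.145
```

```bash
python3 - <<'E'
from h import *
st()
E
```

```text
t 16.85 p [0.5782 0.0145 0.2553] zaz -23.66 xdown [ 0.003  0.    -1.   ] F [ 1.89 -2.28 11.94] T [-0.65 -0.27  0.05] w 0.145
q [-0.52  0.36  0.56  1.68 -0.2   1.15 -0.32]
```

{"name": "send_rows", "arguments": {
  "rows": [
    [[0, 0, 0, 4, 0, 0, 5], [0, 0, 0, 9, 0, 0, 5], [0, 0, 0, 14, 0, 0, 5], [0, 0, 0, 19, 0, 0, 5], [0, 0, 0, 24, 0, 0, 5], [0, 0, 0, 28, 0, 0, 5], [0, 0, 0, 30, 0, 0, 5], [0, 0, 0, 30, 0, 0, 5]]
  ]
}}

```text
clock: 17.65
position: [0.5778, 0.0148, 0.2551]
ee_rot: [0.732, 1.443, -0.73]
force: [0.3, -1.3, 13.1]
width: 0.141
```

```bash
python3 - <<'E'
from h import *
st(.5782,.0145,.2553,-87.6)
E
```

```text
t 17.65 p [0.5778 0.0148 0.2551] zaz -53.73 xdown [ 0.002  0.001 -1.   ] F [ 0.31 -1.27 13.11] T [-0.4   0.17 -0.05] w 0.141
q [-0.61  0.38  0.68  1.69 -0.26  1.16 -0.8 ]
tool mm [-0.2  0.2  0.4] turn x 33.87390424489115
```

{"name": "send_rows", "arguments": {
  "rows": [
    [[-0.2, 0, 0, 5, 0, 0, 5], [-0.2, 0, 0, 10, 0, 0, 5], [-0.2, 0, 0, 15, 0, 0, 5], [-0.2, 0, 0, 20, 0, 0, 5], [-0.2, 0, 0, 25, 0, 0, 5], [-0.2, 0, 0, 30, 0, 0, 5], [-0.2, 0, 0, 33, 0, 0, 5], [-0.2, 0, 0, 33, 0, 0, 5]]
  ]
}}

```text
clock: 18.45
position: [0.5772, 0.0153, 0.2551]
ee_rot: [1.168, 1.236, -1.166]
force: [-2.6, -0.1, 13.1]
width: 0.147
```

```bash
python3 - <<'E'
from h import *
st(.5782,.0145,.2553,-87.6)
save("side","side8.png",(250,140,350,280),4)
E
```

```text
t 18.45 p [0.5772 0.0153 0.2551] zaz -86.73 xdown [ 0.     0.001 -1.   ] F [-2.55 -0.12 13.12] T [-0.02  0.65 -0.01] w 0.147
q [-0.7   0.41  0.83  1.7  -0.32  1.18 -1.3 ]
tool mm [-0.2  0.9  0.8] turn x 0.8673635377405446
```

View pics/side8.png

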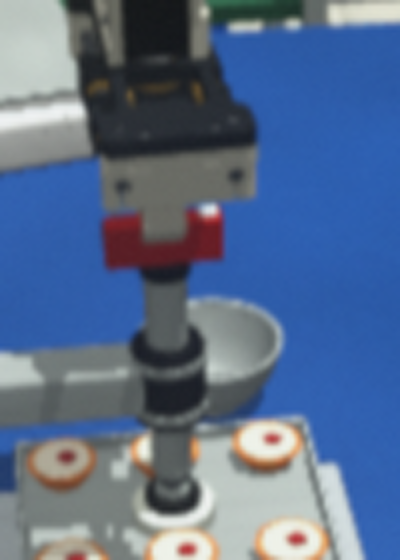

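{"name": "send_rows", "arguments": {
  "rows": [
    [[0, 0, 0, 0.5, 0, 0, 5], [0, 0, 0, 1.2, 0, 0, 5], [0, 0, 0, 1.2, 0, 0, 5], [0, 0, 0, 1, 0, 0, 5], [-0.4, 0, 0, 1, 0, 0, 5], [-0.8, 0, 0, 1, 0, 0, 5], [-0.8, 0, 0, 1, 0, 0, 5], [-0.8, 0, 0, 1, 0, 0, 5]]
  ]
}}

```text
clock: 19.3
position: [0.5772, 0.0153, 0.2552]
ee_rot: [1.179, 1.229, -1.178]
force: [0.7, 0.1, 7.5]
width: 0.142
```

```bash
python3 - <<'E'
from h import *
st(.5782,.0145,.2553,-87.6)
E
```

```text
t 19.3 p [0.5772 0.0153 0.2552] zaz -87.62 xdown [-0.     0.001 -1.   ] F [0.71 0.07 7.52] T [-0.06  0.13  0.01] w 0.142
q [-0.7   0.41  0.83  1.7  -0.32  1.18 -1.32]
tool mm [-0.1  1.   0.9] turn x -0.023955487108040074
```

{"name": "send_rows", "arguments": {
  "rows": [
    [[-0.5, 0, 0, 0, 0, 0, 5], [-1, 0, 0, 0, 0, 0, 5], [-1, 0, 0, 0, 0, 0, 5], [-1, 0, 0, 0, 0, 0, 10], [-1, 0, 0, 0, 0, 0, 16], [-1, 0, 0, 0, 0, 0, 18], [-1, 0, 0, 0, 0, 0, 22], [-1, 0, 0, 0, 0, 0, 28]]
  ],
  "grip_force": 12
}}

```text
clock: 20.1
position: [0.5769, 0.0142, 0.2559]
ee_rot: [1.178, 1.229, -1.178]
force: [0.2, -0.3, 0.4]
width: 0.256
```

{"name": "send_rows", "arguments": {
  "rows": [
    [[0, 0, 0, 0, 0, 0, 60], [0, 0, 0, 0, 0, 0, 60], [0, 0, 0, 0, 0, 0, 60], [0, 0, 0, 0, 0, 0, 60], [0, 0, 0, 0, 0, 0, 60], [0, 0, 0, 0, 0, 0, 60], [0, 0, 0, 0, 0, 0, 60], [0, 0, 0, 0, 0, 0, 60]]
  ]
}}

```text
clock: 20.9
position: [0.5772, 0.0145, 0.2559]
ee_rot: [1.178, 1.229, -1.178]
force: [0.2, 0.3, -0.1]
width: 0.599
```

```bash
python3 - <<'E'
from h import *
st(.5782,.0145,.2553,-87.6)
save("side","side9.png",(250,140,350,280),4)
E
```

```text
t 20.9 p [0.5772 0.0145 0.2559] zaz -87.55 xdown [ 0.  0. -1.] F [ 0.24  0.28 -0.1 ] T [-0.09  0.18 -0.04] w 0.599
q [-0.7   0.41  0.83  1.7  -0.32  1.18 -1.32]
tool mm [0.6 1.  0.1] turn x 0.05101565466365798
```

View pics/side9.png

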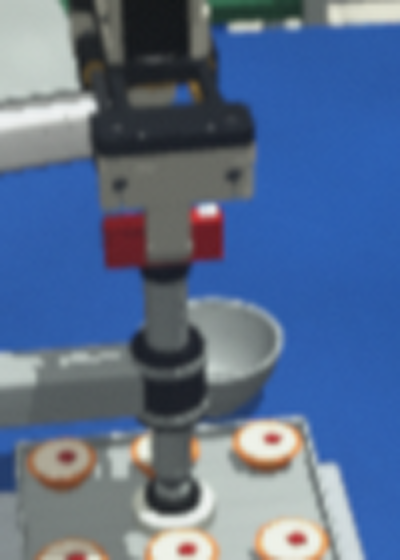

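Released; the bar stays in line and down (same pixels, 104–222 × 265). Retreat upward, then look again.

{"name": "send_rows", "arguments": {
  "rows": [
    [[-10, 0, 0, 0, 0, 0, 60], [-30, 0, 0, 0, 0, 0, 60], [-55, 0, 0, 0, 0, 0, 60], [-80, 0, 0, 0, 0, 0, 60], [-105, 0, 0, 0, 0, 0, 60], [-120, 0, 0, 0, 0, 0, 60], [-125, 0, 0, 0, 0, 0, 60], [-125, 0, 0, 0, 0, 0, 60]]
  ]
}}

```text
clock: 21.75
position: [0.5775, 0.0143, 0.3816]
ee_rot: [1.178, 1.228, -1.177]
force: [-0.8, -0.4, -0.1]
width: 0.6
```

{"name": "send_rows", "arguments": {
  "rows": [
    [[0, -30, 0, 0, 0, 0, 60], [0, -60, 0, 0, 0, 0, 60], [0, -90, 0, 0, 0, 0, 60], [0, -120, 0, 0, 0, 0, 60], [0, -150, 0, 0, 0, 0, 60], [0, -165, 0, 0, 0, 0, 60], [0, -170, 0, 0, 0, 0, 60], [0, -170, 0, 0, 0, 0, 60]]
  ]
}}

```text
clock: 22.55
position: [0.407, 0.0074, 0.3807]
ee_rot: [1.178, 1.23, -1.177]
force: [0.3, 0.6, 0.8]
width: 0.6
```

```bash
python3 - <<'E'
from h import *
st()
save("side","side10.png"); save("top","top10.png",(270,140,420,260),5)
for t in("bowl","jar","tart_ring","handle_grip","foot"):
    for n in("side","top"): print(t,n,[np.round(x["xy"],1).tolist() for x in finder.place_of(n,t)[:1]])
E
python3 ov.py pics/side10.png o10.png 0 0 0.032 0.072
```

```text
t 22.55 p [0.407  0.0074 0.3807] zaz -87.5 xdown [-0.     0.001 -1.   ] F [0.34 0.59 0.78] T [-0.05  0.17  0.01] w 0.6
q [-1.01 -0.12  0.79  1.83  0.09  1.4  -1.77]
bowl side [[302.4, 237.4]]
bowl top [[276.7, 199.6]]
jar side [[276.3, 355.3]]
jar top [[402.0, 230.6]]
tart_ring side [[367.8, 289.8]]
tart_ring top [[345.2, 156.0]]
handle_grip side [[288.7, 198.5]]
handle_grip top [[339.2, 199.9]]
foot side [[292.5, 264.3]]
foot top []
```

View pics/o10.png

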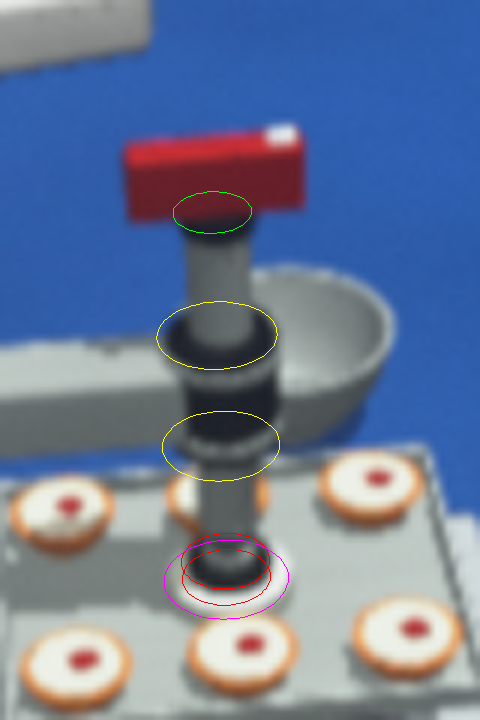

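View pics/top10.png

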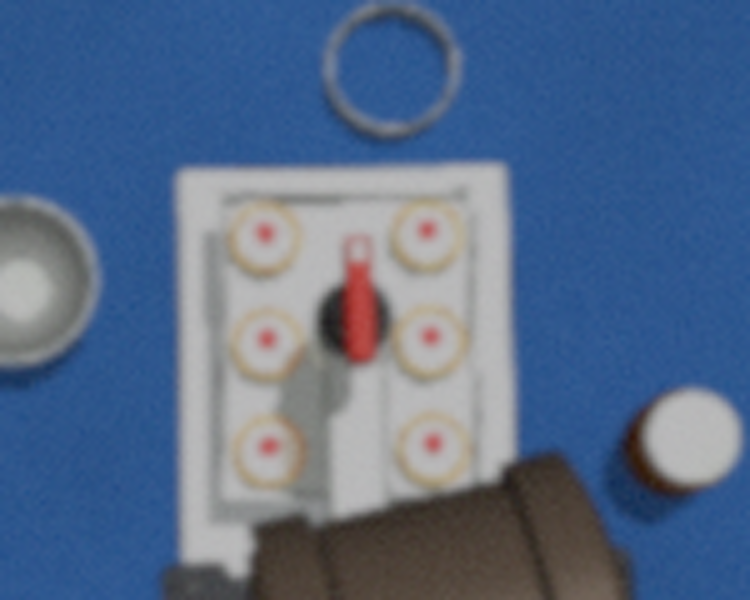

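```bash
python3 - <<'E'
from h import *
a=cv2.imread('pics/side0.png'); b=cv2.imread('pics/side10.png'); b7=cv2.imread('pics/side7.png')
c=[cv2.resize(i[240:280,270:315],None,fx=5.8,fy=10,interpolation=cv2.INTER_CUBIC) for i in(a,b7,b)]
cv2.imwrite('pics/cmp.png',np.hstack(c))
for n,i in(("0",a),("7",b7),("10",b)):
    print(n,[int(i[v,290:296].mean()) for v in range(250,278)])
    print(n,'row',[int(x) for x in i[266,280:306].mean(1)])
E
```

```text
0 [88, 85, 71, 62, 68, 84, 95, 86, 63, 46, 41, 57, 102, 143, 160, 163, 167, 179, 203, 226, 230, 207, 186, 206, 226, 226, 212, 201]
0 row [121, 121, 126, 142, 158, 164, 164, 165, 165, 165, 165, 164, 163, 165, 168, 177, 188, 216, 233, 236, 236, 235, 223, 186, 183, 187]
7 [91, 91, 91, 92, 92, 91, 92, 90, 81, 67, 64, 77, 94, 93, 74, 52, 41, 44, 78, 139, 177, 180, 184, 211, 229, 230, 216, 205]
7 row [126, 125, 130, 147, 163, 163, 133, 79, 48, 42, 41, 41, 42, 42, 42, 40, 39, 44, 60, 126, 204, 232, 226, 192, 189, 193]
10 [90, 91, 91, 91, 91, 91, 91, 93, 91, 79, 70, 80, 99, 101, 81, 57, 46, 50, 111, 199, 228, 210, 189, 209, 228, 228, 215, 203]
10 row [123, 123, 128, 144, 161, 160, 131, 80, 50, 44, 43, 44, 48, 48, 47, 45, 45, 50, 81, 152, 218, 234, 226, 189, 185, 191]
```

View pics/cmp.png

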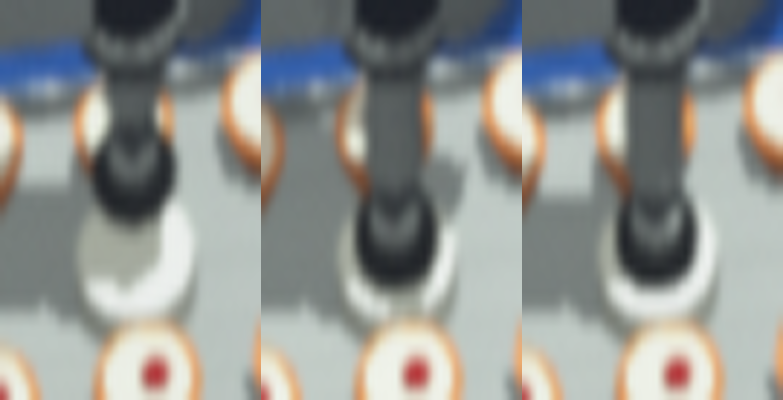

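```bash
python3 -c "
from h import *
print(arm.sign_off())"
```

```text
the job is handed in; nothing more can be done
None
```

I unlocked the column, brought the foot down onto the pad, locked the handle in line with the arm again, let go and handed the job in. It took about 23 s of the 67 s allowed. No verdict was reported, so this rests on my own checks.

- **Unlock:** I gripped the red bar and turned it about 64° anticlockwise.
- **Foot force:** I slid the column down about 22 mm. The load on the gripper rose from about 6.5 N (counterbalance and friction) to 12–13 N, which puts the foot at roughly 5–6 N, inferred from the load rather than measured. The highest load I read was 13.2 N, which is about 7 N at the foot.
- **Lock:** I turned the bar back about 64° to its starting angle. As I eased the arm off, the column stayed at the same height, so it was holding. After release the measured force was about 0 N.
- **Last pictures:** The bar is in line with the arm, the column is still down, and the foot sits on the pad with no gap or shadow under it. The bowl, jar and tart ring are where they were in the pictures. The finder's bowl position shifted by 3–5 pixels, which I took as noise.

Some readings disagreed:
- **Start height:** The column seemed to begin about 8–10 mm down, not at 0, so I stopped the slide by force, not by the stated heights.
- **Force readings:** One reading while probing upwards (7.8 N) did not fit the simple friction and spring model. The later slow descent did fit.

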